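# Block the empty place in a sample tray

### The job

The orange transit tray holds two sample jars, and its third place is empty, so the jars could slide about on the way. Pick out the dark foam block that fills that place (the thin one would leave the jars loose, the thick one does not go in) and lower it upright into the empty place until it stands on the tray floor, leaving both jars standing in the tray; then let go.

Things in the scene. Friction and masses are not known exactly. Their poses are not given: they have to be found in the camera images.
- tray: Orange tray fixed to the worktop, long along its y; yaw within 0.3 rad. Inside 70 (x) by 200 mm (y), walls 6 mm thick with a bead 4 mm out, rim 60 mm high, floor 6 mm thick. Origin: centre of its underside. Three places at y = -66, 0, +66 mm, no dividers: two hold jars, the third (any of them) is empty but for a flat white paper liner and is 72 mm long at an end, 76 in the middle, give or take 3.
- jar_red: Loose sample jar with a red screw lid, 56 mm in diameter, 76 mm high, 0.12 kg, standing in the tray (its top 82 mm above the worktop). Origin: centre of its underside.
- jar_white: Loose sample jar with a white screw lid, 56 mm in diameter, 76 mm high, 0.12 kg, standing in the tray (its top 82 mm above the worktop). Origin: centre of its underside.
- block_mid: The fitting dark blue-grey stiff foam block, upright on the worktop: 56 mm (x) by 62 (y) by 125 high, about 80 g; its lowest 20 mm taper to a 40 by 46 foot. Origin: centre of underside. Goes in with its y along the tray's y; grip it across x near the top, above jars and rim. Two wrong blocks, alike but 28 and 94 mm along y, stand in one row with it, 12 cm apart; order varies, yaws within 0.3 rad.
Not all that is in view belongs to the job. What is shaped like the block_mid but purple is not meant.

How it is judged:
By the outcome, as a careful person would: the job done as asked, in the order asked, and still so for the second after the job is handed in, with the robot touching nothing.
It also fails if it takes over 37 s, if anything falls off the work surface, if the arm or the gripper's body presses on something with over 40 N, if the wrist force passes 120 N, or if a joint passes its speed limit or range.

### The arm

A 6-joint arm with a two-finger parallel gripper is mounted at the origin on a cart in front of the work surface, level with it; the furniture and walls round the work are solid. World frame = base frame: x ahead of the robot, y to its left, z up, the work surface at z = 0. Lengths are in m, angles in rad, forces in N, time in s.
With the tool pointing down it reaches from about 0.35 to 0.975 m from the base axis. Payload 4.9 kg.
Tool frame: the origin (TCP) lies at the very end of the fingers, on their centre line; the grasp point (between the pads) lies 19 mm behind it; x points along the fingers, y is the direction in which the jaws open and shut, and the axes are right-handed (so a half turn about x gives the same grasp; the last joint's range is limited). The gripper opens to 85 mm and grips with 20 to 120 N. Pads are 22 mm wide; open, the fingers measure 114 mm over their backs; the gripper's body (76 mm by 85 mm) begins 54 mm behind the grasp point. The pads swing forward as they close: fully open they stand 13 mm farther back than shut.
Start: joints at [1.133, 0.053, 1.613, -0, 1.476, -0.119], TCP at [0.196, 0.593, 0.231] pointing down, gripper open.
Joint ranges: [-3.01, 3.01], [-1.01, 2.22], [0.06, 2.58], [-1.02, 4.17], [0.09, 2.62], [-3.14, 3.14]. Speed limits (rad/s): [2.57, 2.57, 3.14, 3.14, 3.14, 3.14].

### API

Orientations are given as a unit quaternion [w, x, y, z].
In Python, from plant import manip gives the robot as it stands.
- The arm moves only by the tool play_rows, never from a script. Its argument "plan" is a list of rows, each a list of 5 numbers: the shift along the tool's x, y, z in mm, then the turn about the tool's x in rad, then the closure, from -1 (fully open) to 1 (shut). A call has 1 to 8 rows; each row is the pose to reach, as a shift and turn from the pose commanded when the call began, along the tool's axes at that moment; what a row does not reach only later rows make up. A row lasts 1/8 s, in which the tool goes at most 62.5 mm and 10.7 degrees, less where a joint would pass 70% of its speed; a pose out of reach is approached as far as the arm can. A call with a gripper value outside its range is refused whole. The fingers move at their own pace and stop on an object; the grip force is fixed at half the most. Time passes only in rows, so rows that repeat a pose let the fingers close. It gives the time, the measured TCP pose, the force and the opening at its end, in the units of the state.
- manip.state(): the state, without advancing time (a new reading comes with each control period).
- manip.grab_frame(name): name is "side" or "top"; returns a dict with "img" (420x560x3 uint8, red, green, blue), "range_z" (420x560 float32, m along the optical axis (not along the pixel's ray), 0 where there is no reading), "fx", "fy", "cx", "cy" (pixels), "origin" and "rotation" of the camera in the world. Camera axes: x right, y up, looking along -z (the intrinsics and any distortion apply to the point x, -y, -z); pixel columns grow to the right and rows downward; lengths in m; the calibration is good to about 2 mm. A picture is of the moment at which its call begins.
- manip.job_done(): hands the job in, once; it reports no verdict.
The state is a dict: "time": time; "joint_pos": joint angles; "joint_vel": joint speeds; "joint_efforts": joint torques, N m; "tool_pos": TCP position; "tool_rot": TCP orientation; "contact_force": force on the tool from outside, world axes, zero at the start; "ft_torque": the same for the moment, N m; "gripper_width": opening from 0.0 (shut) to 1.0 (fully open).
Only numpy, scipy, OpenCV 4.12 (cv2) and the standard library are available. Lean on these libraries where they do the work, as an engineer would, in place of code of your own. Each camera call takes 0.05 s, during which the arm holds its last target. There are 200 camera calls.

## Working session

There is one attempt and no reset: what is moved stays moved. The work goes in short steps, Python scripts to look and compute and a tool call to move; the robot and the scene stay as the last step left them, time stands still between calls to the robot, and variables do not carry over. Pictures are saved under pics/ and viewed, about 8 in all and at most 12, crops included, and the job is handed in when it is done.

Besides the shell and the picture viewer there is one more tool, called after "Emit:" by a JSON object that holds its "op" and its "data". play_rows: Moves the arm, as the interface text tells. Its arguments: {"type":"object","properties":{"plan":{"type":"array"}},"required":["plan"]}

```bash
mkdir -p pics; cat > h.py <<'E'
import numpy as np, cv2
from plant import manip
def grab(n):
    f=manip.grab_frame(n); return f
def pts(f):
    z=f["range_z"].astype(float); h,w=z.shape; u,v=np.meshgrid(np.arange(w),np.arange(h))
    c=np.stack([(u-f["cx"])/f["fx"]*z,-(v-f["cy"])/f["fy"]*z,-z],-1)
    P=c@np.array(f["rotation"]).T+np.array(f["origin"]); P[z<=0]=np.nan; return P
def save(f,n): cv2.imwrite("pics/"+n,f["img"][:,:,::-1])
E
python3 - <<'E'
from h import *
a=grab("top");b=grab("side")
cv2.imwrite("pics/a.png",a["img"][:,:,::-1]);cv2.imwrite("pics/b.png",b["img"][:,:,::-1])
for f in(a,b): print({k:f[k] for k in f if k not in("img","range_z")}, (f["range_z"]>0).mean())
print(manip.state())
np.savez("f0.npz",ai=a["img"],ap=pts(a),bi=b["img"],bp=pts(b))
E
```

```text
{'fx': 475.0282119684796, 'fy': 475.0282119684796, 'cx': 279.71127245023564, 'cy': 217.1836080049863, 'origin': array([0.34875078, 0.07484889, 1.08334967]), 'rotation': array([-0.70300386, -0.06908991,  0.06790117,  0.70455773])} 0.996016156462585
{'fx': 425.27054324050147, 'fy': 425.27054324050147, 'cx': 282.66648345235694, 'cy': 208.8372272293804, 'origin': array([ 0.18882025, -0.91382556,  0.43202566]), 'rotation': array([ 0.81300629,  0.55944364, -0.09244509, -0.13227805])} 0.9959311224489796
{'time': 0.1, 'joint_pos': array([ 1.13300617e+00,  5.32953934e-02,  1.61417088e+00,  2.90669356e-05,
        1.47602182e+00, -1.19011347e-01]), 'joint_vel': array([ 0.00094414, -0.00082431, -0.00321116,  0.00022288, -0.00136751,
        0.00012926]), 'joint_efforts': array([-5.13465457e-04, -3.94902563e+01, -3.71364820e+01, -1.46595639e-04,
        3.86021959e-03,  3.15820692e-06]), 'tool_pos': array([0.19563271, 0.59298809, 0.23017468]), 'tool_rot': array([ 0.69794929,  0.11158812,  0.6983373 , -0.11287117]), 'contact_force': array([-0.21969241,  0.26210302,  0.61727883]), 'ft_torque': array([-0.02580815, -0.00597513, -0.00486763]), 'gripper_width': 1.0023471540259596}Traceback (most recent call last):
  File "<stdin>", line 6, in <module>
  File "h.py", line 8, in pts
    P=c@np.array(f["rotation"]).T+np.array(f["origin"]); P[z<=0]=np.nan; return P
      ~^~~~~~~~~~~~~~~~~~~~~~~~~~
ValueError: matmul: Input operand 1 has a mismatch in its core dimension 0, with gufunc signature (n?,k),(k,m?)->(n?,m?) (size 4 is different from 3)
```

View pics/a.png

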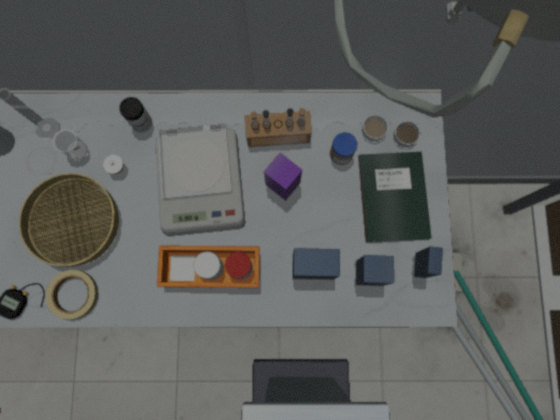

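View pics/b.png

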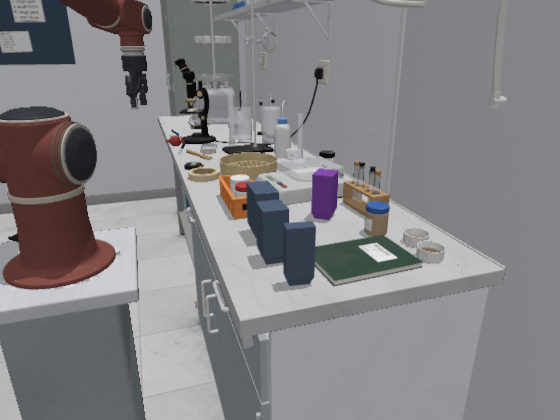

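The top view shows the tray at (209,267), with its empty place at (182,268) and the jars at (208,265) and (238,265). The dark blocks are at (316,264) (thick), (377,270) (mid) and (430,262) (thin); the purple one is at (283,177). The side view agrees.

```bash
sed -i 's/^def pts/from scipy.spatial.transform import Rotation as R\ndef rot(q): return R.from_quat(q,scalar_first=True).as_matrix()\ndef pts/; s/np.array(f\["rotation"\]).T/rot(f["rotation"]).T/' h.py
cat > m.py <<'E'
from h import *
def rect(P,m):
    q=P[m][:,:2]; r=cv2.minAreaRect((q*1000).astype(np.float32)); return np.round(r[0],1),np.round(r[1],1),round(r[2],1),len(q)
def comps(P,m,mn=60):
    n,l,s,c=cv2.connectedComponentsWithStats(m.astype(np.uint8))
    for i in range(1,n):
        if s[i,4]>mn: print(s[i],rect(P,l==i), np.round(np.median(P[l==i],0),4))
E
python3 - <<'E'
from m import *
a=grab("top");P=pts(a);h=cv2.cvtColor(a["img"],cv2.COLOR_RGB2HSV);H,S,V=h[...,0],h[...,1],h[...,2];z=P[...,2]
near=(P[...,0]<0.5)&(P[...,0]>0.15)
print("blocks");comps(P,near&(z>.115)&(z<.135))
print("jars");comps(P,near&(z>.074)&(z<.09))
print("tray rim");comps(P,near&(H<14)&(S>180)&(z>.05)&(z<.067))
print("tray all");comps(P,near&(H<14)&(S>150)&(z>.03)&(z<.067))
print("table z",np.nanmedian(z[150:240,80:150]), np.nanmedian(z[285:320,300:440]))
print("liner");comps(P,near&(z<.02)&(z>.003)&(V>190))
s=manip.state();print(rot(s["tool_rot"]))
print(P[90:120:10,440], P[20,510],P[60,350])
E
```

```text
blocks
[426 247  17  28 406] (array([ 447.7, -237.1]), array([29. , 55.5]), 83.6, 406) [ 0.4476 -0.2359  0.123 ]
[ 293  248   47   29 1290] (array([445. ,   2.9]), array([93.4, 56.4]), 88.2, 1290) [0.4447 0.0029 0.1233]
[363 255  31  29 859] (array([ 430.8, -121.9]), array([61.5, 56.2]), 87.9, 859) [ 0.4304 -0.1216  0.1231]
jars
[420 249   7  27  64] (array([ 448.2, -223.8]), array([55. ,  8.4]), 1.6, 64) [ 0.4459 -0.2234  0.0823]
[193 252  27  27 555] (array([443.8, 231.4]), array([54.7, 54.5]), 46.5, 555) [0.4434 0.2315 0.0809]
[224 252  27  27 552] (array([444., 166.]), array([54.9, 54.4]), 26.6, 552) [0.4433 0.1663 0.0807]
tray rim
tray all
[213 249  33   4  64] (array([478.4, 187.7]), array([71.4,  3. ]), 89.4, 64) [0.4777 0.1842 0.0491]
table z 0.00048107800595831307 -0.0018328797498868843
liner
[[-7.00968678e-04  3.13380664e-01  9.49627331e-01]
 [-1.46426497e-03  9.49626225e-01 -3.13381380e-01]
 [-9.99998682e-01 -1.61017657e-03 -2.06785909e-04]]
[[ 0.87712327 -0.31615139  0.00275593]
 [ 0.85468967 -0.31730405 -0.00531878]
 [ 0.5283432  -0.07128467  0.67584114]] [ 0.57590775 -0.10876535  0.74133315] [ 0.64982097 -0.01088613  0.54914631]
```

```bash
cat >> m.py <<'E'
def shift(target,yaw_y):
    "mm shift in tool axes, turn about tool x, to TCP target with tool y at world angle yaw_y (mod pi)"
    s=manip.state();Rm=rot(s["tool_rot"]);d=Rm.T@(np.array(target)-s["tool_pos"])*1000
    c=np.arctan2(Rm[1,1],Rm[0,1]);t=-((yaw_y-c+np.pi/2)%np.pi-np.pi/2)
    print("shift",d.round(1),"turn",round(t,3),"tcp",s["tool_pos"].round(4),"axes y",Rm[:,1].round(3),"q",s["joint_pos"].round(2),"F",s["contact_force"].round(1),"w",round(s["gripper_width"],3),"t",s["time"])
E
python3 - <<'E'
from m import *
a=grab("top");P=pts(a);h=cv2.cvtColor(a["img"],cv2.COLOR_RGB2HSV);H,S,V=h[...,0],h[...,1],h[...,2];z=P[...,2]
o=(H>3)&(H<18)&(S>150);w=np.zeros_like(o);w[235:300,145:275]=1;o&=w
print(h[250,175:180],h[285,200:203],np.round(z[250,175],3))
ys,xs=np.nonzero(o); 
# outer contour of orange cast on rim plane z=.06
n,l,s,c=cv2.connectedComponentsWithStats(o.astype(np.uint8));print(s)
Rm=rot(a["rotation"])
def cast(u,v,zz):
    d=np.stack([(u-a["cx"])/a["fx"],-(v-a["cy"])/a["fy"],-np.ones_like(u,float)],-1)@Rm.T
    return a["origin"]+d*((zz-a["origin"][2])/d[...,2])[...,None]
print("orange rect px",cv2.minAreaRect(np.stack([xs,ys],1).astype(np.float32)))
box=cv2.boxPoints(cv2.minAreaRect(np.stack([xs,ys],1).astype(np.float32)))
print(cast(box[:,0],box[:,1],.06).round(4))
top=o&(z>.052)&(z<.068); print("rim pts",top.sum(),rect(P,top), "loose",rect(P,o&(z>.045)))
lin=w&(S<60)&(V>150)&(z<.02)&(z>0)
comps(P,lin,30)
shift([.431,-.122,.23],-.037)
cv2.imwrite("pics/c.png",cv2.resize(a["img"][235:300,145:345,::-1],None,fx=4,fy=4,interpolation=0))
E
```

```text
[[ 13 205  82]
 [ 13 188  84]
 [ 14 190  83]
 [ 14 187  83]
 [ 13 188  84]] [[ 14 180 140]
 [ 14 183 139]
 [ 14 174 144]] 0.052
[[     0      0    560    420 233186]
 [   158    246    101     42   2014]]
orange rect px ((208.1392822265625, 266.49542236328125), (100.15653228759766, 40.22462463378906), 0.7252243161201477)
[[0.4007 0.337  0.06  ]
 [0.4873 0.34   0.06  ]
 [0.484  0.1226 0.06  ]
 [0.3976 0.1231 0.06  ]]
rim pts 1048 (array([442.8, 231.1]), array([216.8,  86.9]), 89.2, 1048) loose (array([442.8, 231.1]), array([216.8,  86.9]), 89.2, 1158)
shift [   1.2 -605.4  447.6] turn 1.289 tcp [0.1957 0.5932 0.2305] axes y [ 0.313  0.95  -0.001] q [ 1.13  0.05  1.61  0.    1.48 -0.12] F [0.5 0.9 0. ] w 0.997 t 0.2
```

View pics/c.png

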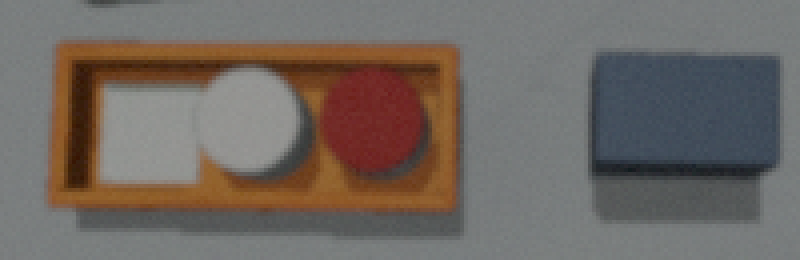

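The tray crop shows the empty liner place at the left (+y) end, the white jar in the middle and the red jar on the right. I'm moving out towards the mid block.

Emit:
{"op": "play_rows", "data": {"plan": [[0,-20,50,0.16,-1],[0,-55,95,0.32,-1],[0,-100,130,0.48,-1],[0,-145,165,0.64,-1],[0,-195,200,0.8,-1],[0,-245,235,0.96,-1],[0,-295,265,1.12,-1],[0,-345,295,1.28,-1]]}}

```text
time: 1.2
tool_pos: [0.3679, 0.1717, 0.2313]
tool_rot: [0.492, 0.508, 0.492, -0.508]
contact_force: [0.6, -0.7, 0.0]
gripper_width: 1.005
```

```bash
python3 -c "
from m import *
shift([.431,-.122,.18],-.037)"
```

```text
shift [ 51.3  72.7 291.4] turn 0.004 tcp [0.3679 0.1717 0.2313] axes y [ 0.999 -0.033  0.001] q [ 0.25 -0.52  2.09 -0.    1.57  0.29] F [ 0.6 -0.7  0. ] w 1.005 t 1.2
```

Emit:
{"op": "play_rows", "data": {"plan": [[0,15,58,0,-1],[0,30,116,0,-1],[0,45,174,0,-1],[0,60,232,0,-1],[20,70,280,0.004,-1],[50,73,291,0.004,-1],[50,73,291,0.004,-1]]}}

```text
time: 2.08
tool_pos: [0.4309, -0.1195, 0.1785]
tool_rot: [-0.489, -0.508, -0.493, 0.509]
contact_force: [0.6, 1.0, -0.1]
gripper_width: 0.999
```

```bash
python3 - <<'E'
from m import *
for n in("side","top"):
    f=grab(n);P=pts(f);z=P[...,2]
    h=cv2.cvtColor(f["img"],cv2.COLOR_RGB2HSV)
    m=(abs(P[...,0]-.43)<.05)&(abs(P[...,1]+.122)<.05)&(z>.02)&(z<.135)&(h[...,0]>95)&(h[...,0]<130)&(h[...,1]>60)
    print(n,np.nanpercentile(P[m],[1,50,99],axis=0).round(4),m.sum()); cv2.imwrite(f"pics/d_{n}.png",f["img"][:,:,::-1])
shift([.431,-.122,.078],-.037)
a=cv2.imread("pics/d_side.png")[120:300,150:350];b=cv2.imread("pics/d_top.png")[200:380,280:480]
cv2.imwrite("pics/d.png",cv2.resize(np.hstack([a,b]),None,fx=2,fy=2))
E
```

```text
side [[ 0.4016 -0.1575  0.0219]
 [ 0.4202 -0.1534  0.0906]
 [ 0.4548 -0.0953  0.1274]] 1568
top [[ 0.4082 -0.1079  0.0487]
 [ 0.4427 -0.0941  0.1219]
 [ 0.4571 -0.0906  0.1261]] 128
shift [103.7  -1.5   3. ] turn 0.005 tcp [ 0.4327 -0.1191  0.1817] axes y [ 0.999 -0.032 -0.   ] q [-0.43 -0.36  2.06  0.    1.44 -0.4 ] F [0.3 0.8 0.2] w 0.998 t 2.175
```

View pics/d.png

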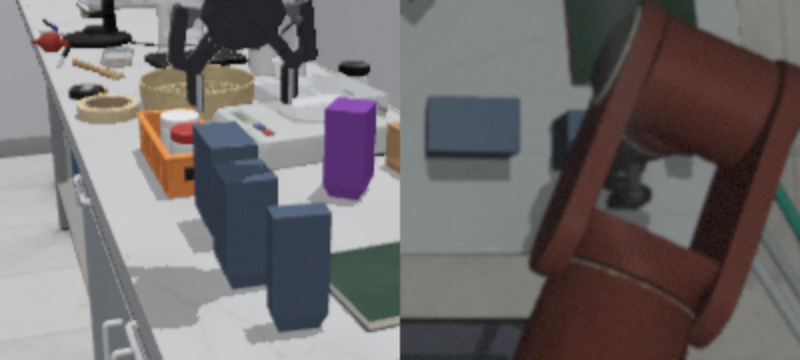

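The crop shows the fingers (about (200,90) and (290,85)) straddling the mid block with the jaws opening along x. I'll descend, close and lift slightly.

Emit:
{"op": "play_rows", "data": {"plan": [[30,-1,3,0.005,-1],[65,-1,3,0.005,-1],[90,-1,3,0.005,-1],[103,-1,3,0.005,-1],[103,-1,3,0.005,-1],[103,-1,3,0.005,1],[103,-1,3,0.005,1],[103,-1,3,0.005,1]]}}

```text
time: 3.18
tool_pos: [0.4325, -0.123, 0.0801]
tool_rot: [0.491, 0.509, 0.49, -0.509]
contact_force: [-0.9, 1.0, 5.6]
gripper_width: 0.65
```

Emit:
{"op": "play_rows", "data": {"plan": [[0,0,0,0,1],[0,0,0,0,1],[0,0,0,0,1],[0,0,0,0,1]]}}

```text
time: 3.68
tool_pos: [0.4325, -0.123, 0.08]
tool_rot: [0.491, 0.509, 0.49, -0.509]
contact_force: [-1.2, 0.9, 5.6]
gripper_width: 0.649
```

Emit:
{"op": "play_rows", "data": {"plan": [[-15,0,0,0,1],[-45,0,0,0,1],[-85,0,0,0,1],[-125,0,0,0,1],[-160,0,0,0,1],[-170,0,0,0,1],[-170,0,0,0,1]]}}

```text
time: 4.55
tool_pos: [0.4316, -0.1225, 0.2484]
tool_rot: [0.491, 0.509, 0.49, -0.509]
contact_force: [-0.2, -0.5, -2.2]
gripper_width: 0.649
```

```bash
python3 - <<'E'
from m import *
f=grab("side");save(f,"e.png")
shift([.4437,.2955,.25],-.014)
E
```

```text
shift [  -2.6   -2.9 -417.9] turn -0.023 tcp [ 0.4311 -0.1223  0.2471] axes y [ 0.999 -0.037 -0.002] q [-0.44 -0.4   1.98  0.    1.56 -0.41] F [ 0.5  0.3 -0.8] w 0.648 t 4.6
```

View pics/e.png

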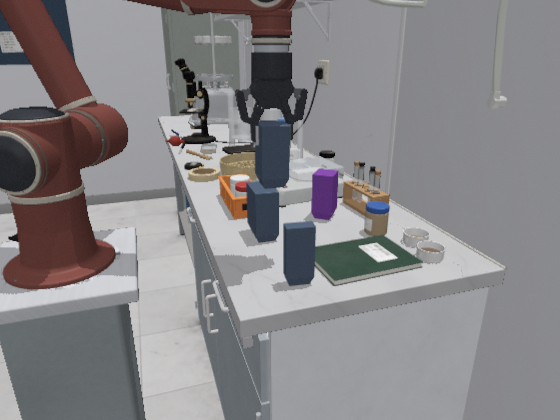

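The side view shows the mid block held upright at (273,155), with the other two still standing. I'm carrying it to the tray.

Emit:
{"op": "play_rows", "data": {"plan": [[0,0,-25,0,1],[0,0,-75,0,1],[0,-1,-130,0,1],[0,-1,-185,0,1],[0,-2,-240,-0.01,1],[0,-2,-295,-0.02,1],[0,-3,-350,-0.023,1],[0,-3,-395,-0.023,1]]}}

```text
time: 5.6
tool_pos: [0.4418, 0.274, 0.2456]
tool_rot: [-0.496, -0.502, -0.497, 0.505]
contact_force: [1.1, -0.2, -1.2]
gripper_width: 0.649
```

Emit:
{"op": "play_rows", "data": {"plan": [[10,0,-20,0,1],[30,0,-24,0,1],[50,0,-24,0,1],[50,0,-24,0,1],[50,0,-24,0,1]]}}

```text
time: 6.22
tool_pos: [0.4439, 0.2955, 0.1984]
tool_rot: [0.496, 0.504, 0.496, -0.504]
contact_force: [0.6, -0.3, -1.2]
gripper_width: 0.648
```

```bash
python3 - <<'E'
from m import *
for n in("side","top"):
    f=grab(n);P=pts(f);z=P[...,2];save(f,f"f_{n}.png")
    h=cv2.cvtColor(f["img"],cv2.COLOR_RGB2HSV)
    m=(abs(P[...,0]-.444)<.06)&(abs(P[...,1]-.295)<.06)&(z>.09)&(z<.28)&(h[...,0]>95)&(h[...,0]<130)&(h[...,1]>60)
    print(n,m.sum(),np.percentile(P[m],[1,50,99],axis=0).round(4) if m.any() else 0)
    for nm,mm in(("jars",(abs(P[...,0]-.444)<.05)&(abs(P[...,1]-.2)<.07)&(z>.07)&(z<.09)),): comps(P,mm,20)
shift([.4437,.2955,.085],-.014)
a=cv2.imread("pics/f_side.png")[90:240,170:320];b=cv2.imread("pics/f_top.png")[200:350,130:280]
cv2.imwrite("pics/f.png",cv2.resize(np.hstack([a,b]),None,fx=2.6,fy=2.6))
E
```

```text
side 888 [[0.4144 0.2589 0.1245]
 [0.4404 0.2647 0.1883]
 [0.469  0.298  0.2457]]
[230 175  21  17 245] (array([436.9, 193.7]), array([117. ,  54.6]), 79.1, 245) [0.4334 0.2058 0.0837]
top 269 [[0.4034 0.2641 0.1514]
 [0.4528 0.265  0.218 ]
 [0.4701 0.2983 0.2545]]
[193 252  27  27 561] (array([443.7, 231.7]), array([54.6, 54.8]), 28.4, 561) [0.4433 0.2313 0.0808]
[224 252  27  27 557] (array([443.6, 166. ]), array([54.7, 55.1]), 63.2, 557) [0.4432 0.1662 0.0808]
shift [114.4  -0.8   0.7] turn -0.001 tcp [0.4443 0.2961 0.1994] axes y [ 1.    -0.015  0.002] q [ 0.45 -0.15  1.86 -0.    1.43  0.46] F [-0.4  0.9 -0.7] w 0.646 t 6.325
```

View pics/f.png

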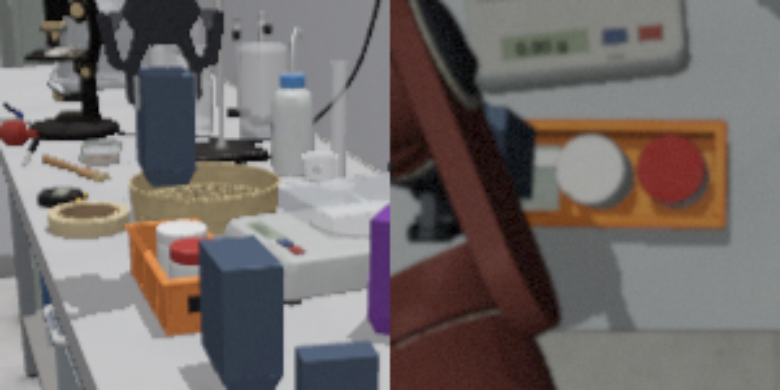

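The block hangs upright over the empty place (side crop (165,125)), and both jars stand untouched. Its near face at y = 0.265 puts its centre at 0.296, which matches the gap centre of 0.295, so I'm lowering it.

Emit:
{"op": "play_rows", "data": {"plan": [[25,-0.5,0.5,0,1],[50,-0.5,0.5,0,1],[62,-0.5,0.5,0,1],[72,-0.5,0.5,0,1],[82,-0.5,0.5,0,1],[90,-0.5,0.5,0,1]]}}

```text
time: 7.08
tool_pos: [0.4433, 0.296, 0.1082]
tool_rot: [0.497, 0.504, 0.496, -0.503]
contact_force: [-1.3, 0.8, -1.6]
gripper_width: 0.652
```

Emit:
{"op": "play_rows", "data": {"plan": [[5,0,0,0,1],[10,0,0,0,1],[15,0,0,0,1],[19,0,0,0,1],[19,0,0,0,1]]}}

```text
time: 7.7
tool_pos: [0.4428, 0.2957, 0.0889]
tool_rot: [-0.496, -0.503, -0.497, 0.504]
contact_force: [-0.3, -0.0, -1.4]
gripper_width: 0.646
```

```bash
python3 - <<'E'
from m import *
for n in("side","top"):
    f=grab(n);P=pts(f);z=P[...,2];save(f,f"g_{n}.png")
    h=cv2.cvtColor(f["img"],cv2.COLOR_RGB2HSV)
    m=(abs(P[...,0]-.444)<.06)&(abs(P[...,1]-.295)<.06)&(z>.07)&(z<.28)&(h[...,0]>95)&(h[...,0]<130)&(h[...,1]>60)
    print(n,m.sum(),np.percentile(P[m],[1,50,99],axis=0).round(4) if m.any() else 0)
    comps(P,(abs(P[...,0]-.444)<.05)&(abs(P[...,1]-.2)<.07)&(z>.07)&(z<.09),20)
shift([.4437,.2955,.086],-.014)
a=cv2.imread("pics/g_side.png")[90:240,170:320];b=cv2.imread("pics/g_top.png")[200:350,130:280]
cv2.imwrite("pics/g.png",cv2.resize(np.hstack([a,b]),None,fx=2.6,fy=2.6))
E
```

```text
side 429 [[0.4136 0.2592 0.0738]
 [0.4386 0.2652 0.1129]
 [0.4669 0.315  0.1367]]
[226 171  25  21 311] (array([442.1, 201.5]), array([ 56. , 137.7]), 1.0, 311) [0.4332 0.2128 0.0837]
top 102 [[0.3963 0.2643 0.0704]
 [0.4515 0.2656 0.1301]
 [0.4668 0.2984 0.2604]]
[190 253   3  24  38] (array([445. , 265.1]), array([ 1.3, 49.1]), 89.9, 38) [0.4457 0.265  0.0794]
[193 252  27  27 561] (array([443.9, 231.6]), array([55.7, 54.7]), 45.6, 561) [0.4433 0.2314 0.0809]
[224 252  27  27 558] (array([443.8, 166.1]), array([54.9, 54.9]), 44.2, 558) [0.4432 0.1663 0.0808]
shift [3.4 0.6 0.4] turn 0.0 tcp [0.4431 0.2959 0.0894] axes y [ 1.    -0.014  0.   ] q [ 0.45 -0.03  1.95  0.    1.23  0.46] F [ 0.5 -0.6 -0.4] w 0.648 t 7.8
```

View pics/g.png

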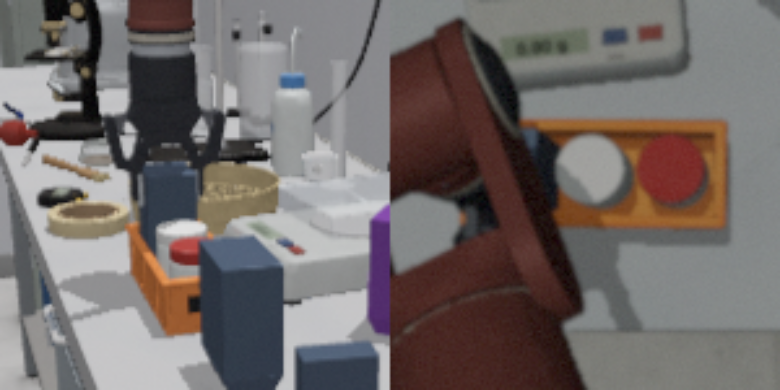

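The block is inside the tray and the jars haven't moved, but there is no floor contact yet. I'll lower it in small steps until it touches.

Emit:
{"op": "play_rows", "data": {"plan": [[1,0,0,0,1],[2,0,0,0,1],[3,0,0,0,1],[3,0,0,0,1]]}}

```text
time: 8.3
tool_pos: [0.443, 0.2959, 0.0862]
tool_rot: [-0.496, -0.503, -0.497, 0.504]
contact_force: [-0.8, -0.5, -0.5]
gripper_width: 0.651
```

Emit:
{"op": "play_rows", "data": {"plan": [[1,0,0,0,1],[1.5,0,0,0,1],[1.5,0,0,0,1]]}}

```text
time: 8.68
tool_pos: [0.4432, 0.2961, 0.0861]
tool_rot: [-0.496, -0.503, -0.497, 0.504]
contact_force: [-3.4, -1.2, 7.3]
gripper_width: 0.646
```

Contact at TCP z = 0.086 with +7 N is the expected floor height. Releasing and lifting.

Emit:
{"op": "play_rows", "data": {"plan": [[0,0,0,0,0],[0,0,0,0,-0.5],[0,0,0,0,-1],[0,0,0,0,-1],[0,0,0,0,-1],[0,0,0,0,-1]]}}

```text
time: 9.43
tool_pos: [0.443, 0.2958, 0.0847]
tool_rot: [-0.496, -0.503, -0.496, 0.504]
contact_force: [-0.4, 0.3, 0.4]
gripper_width: 1.0
```

Emit:
{"op": "play_rows", "data": {"plan": [[-10,0,0,0,-1],[-30,0,0,0,-1],[-70,0,0,0,-1],[-120,0,0,0,-1],[-160,0,0,0,-1],[-160,0,-55,0,-1],[-160,0,-110,0,-1],[-160,0,-165,0,-1]]}}

```text
time: 10.42
tool_pos: [0.4457, 0.4627, 0.2474]
tool_rot: [0.497, 0.505, 0.496, -0.502]
contact_force: [0.3, -0.6, 0.3]
gripper_width: 0.999
```

Emit:
{"op": "play_rows", "data": {"plan": [[0,0,-50,0,-1],[0,0,-90,0,-1],[0,0,-90,0,-1]]}}

```text
time: 10.8
tool_pos: [0.4461, 0.5531, 0.246]
tool_rot: [0.497, 0.503, 0.497, -0.502]
contact_force: [0.7, -1.0, -0.1]
gripper_width: 1.0
```

```bash
python3 - <<'E'
from m import *
f=grab("top");P=pts(f);z=P[...,2];save(f,"h_top.png")
comps(P,(abs(P[...,0]-.444)<.07)&(z>.1)&(z<.15)); comps(P,(abs(P[...,0]-.444)<.05)&(abs(P[...,1]-.2)<.07)&(z>.07)&(z<.09),20)
s=grab("side");save(s,"h_side.png")
shift([.4437,.2955,.086],-.014)
a=cv2.imread("pics/h_side.png")[90:290,170:320];b=cv2.imread("pics/h_top.png")[150:350,120:270]
cv2.imwrite("pics/h.png",cv2.resize(np.hstack([a,b]),None,fx=2.6,fy=2.6))
E
```

```text
[424 247  19  29 470] (array([ 447.5, -237. ]), array([28.8, 56.1]), 82.9, 470) [ 0.4465 -0.2343  0.1223]
[ 293  248   47   30 1323] (array([445. ,   2.9]), array([93.5, 56.5]), 88.6, 1323) [0.4444 0.0032 0.1232]
[155 250  35  29 951] (array([441.7, 296. ]), array([62.7, 56.3]), 89.3, 951) [0.4408 0.2937 0.1293]
[188 253   4  27  49] (array([440.7, 265.6]), array([ 2.6, 54.2]), 87.7, 49) [0.4432 0.2655 0.0804]
[193 252  27  27 563] (array([443.6, 232. ]), array([54.8, 54.9]), 88.4, 563) [0.4433 0.2314 0.0809]
[224 252  27  27 554] (array([443.9, 166.3]), array([54.7, 54.9]), 44.8, 554) [0.4432 0.1663 0.0809]
shift [159.9   0.3 255.4] turn 0.0 tcp [0.4467 0.5509 0.246 ] axes y [ 1.    -0.014  0.001] q [ 0.78  0.24  1.38 -0.    1.52  0.8 ] F [ 0.2 -0.4 -0.6] w 1.001 t 10.9
```

View pics/h.png

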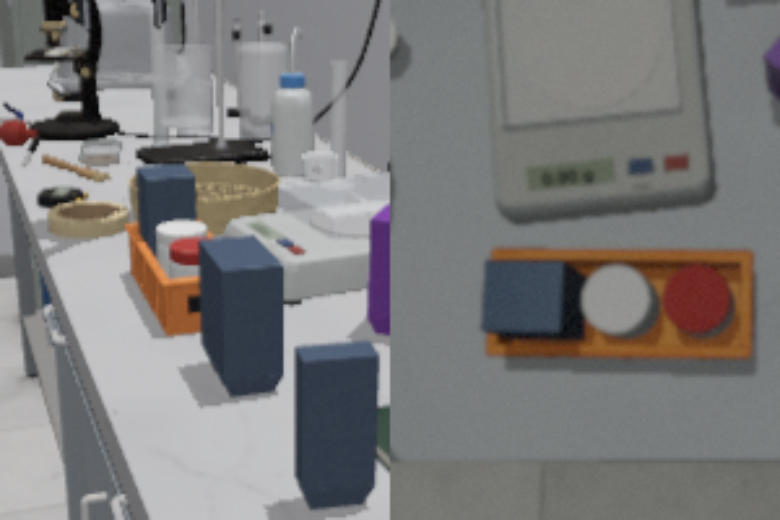

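The block's top reads 6.3 mm higher than it did on the table, so it stands on the 6 mm tray floor. It is upright, and both jars are where they were.

```bash
python3 -c "
from plant import manip
print(manip.job_done())"
```

```text
the job is handed in; nothing more can be done
None
```

The fitting 62 mm foam block now stands upright on the tray floor in the empty place at the +y end. I let go of it, moved the arm clear and handed the job in after about 11 s of robot time.

- **Floor contact:** the block touched down at the expected height with about 7 N. Its top then read 0.129 m, against 0.123 m on the worktop, which matches the 6 mm floor.
- **Position:** the block's centre is at about (0.442, 0.296), in the middle of the gap.
- **Jars and other blocks:** both jars are still standing, within 1 mm of where they began. The two wrong blocks were not disturbed.

None of my checks failed or disagreed.

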